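# Set out the black door fittings on their outline tiles

### The job

Set out the black iron fittings for a shed door: lay the black tee hinge, the black bolt, the black pull handle and the black knob each flat on the green tile that bears its own white outline, centred on the outline and turned the way the outline shows. Leave the galvanised latch and the combination square where they lie.

Things in the scene. Friction and masses are not known exactly. Their poses are not given: they have to be found in the camera images.
- tee_hinge: black iron tee hinge, flat, 110 mm long, 0.2 kg. Origin: mid-length, underside; x towards the strap's tip, z up. Cross leaf 20 x 76 x 4 mm at x -55 to -35; knuckle 12 mm high, 76 mm along y, at x = -31. Strap 7 mm thick, 28 mm wide from x -25 to +23, then 20 mm wide. Centre of mass near x = -13. Pinch across the strap at x = +1, fingertips close to the bench.
- black_bolt: black iron sliding bolt on its 100 x 40 x 4 mm back plate (x -55 to +45), 0.25 kg. Origin: underside, x along the rod, whose tip reaches x = +55; z up. Guide block 26 mm wide, top at 22 mm, x -45 to +11: grip across it at x = -14. Side knob at x = +22 out to y = +31; keeper, as high, at x = +37. Galvanised latch has the same shape but is pale.
- pull_handle: black iron D-shaped pull handle standing on two round feet (28 mm across, 5 mm thick, at x = +-45 mm), 118 mm long, 0.2 kg. Origin: its middle, at the level of the undersides; x along the grip bar, z up. Bar 14 mm thick, centre line 36 mm up, free from x -35 to +35. Both ends alike.
- door_knob: black round door knob standing on its rose (56 mm across, 5 mm thick), 0.18 kg. Knob 44 mm across, from 15 to 37 mm up, on a 24 mm stem. Origin: centre of the underside, z up; its turn does not matter.
- hinge_tile: fixed green board, 135 x 95 mm, top 8 mm above the bench, bearing a white silhouette of the tee hinge. Origin: underside, on the long centre line, 35 mm from the tile's middle towards the robot; x runs along the length, away from the robot; z up. Part's origin belongs over x = +35 mm, y = 0 (tile's middle). Cross leaf at the near end: hinge x along tile x.
- bolt_tile: fixed green board, 135 x 95 mm, top 8 mm above the bench, bearing a white silhouette of the bolt. Origin: underside, on the long centre line, 35 mm from the tile's middle towards the robot; x runs along the length, away from the robot; z up. Part's origin belongs over x = +35 mm, y = 0 (tile's middle). Rod tip at the far end, side knob at +y: bolt x along tile x.
- handle_tile: fixed green board, 135 x 95 mm, top 8 mm above the bench, bearing a white silhouette of the pull handle (bar with round feet). Origin: underside, on the long centre line, 35 mm from the tile's middle towards the robot; x runs along the length, away from the robot; z up. Part's origin belongs over x = +35 mm, y = 0 (tile's middle). Bar along tile x, either way round.
- knob_tile: fixed green board, 135 x 95 mm, top 8 mm above the bench, bearing a white silhouette of the knob's rose (60 mm disc). Origin: underside, on the long centre line, 35 mm from the tile's middle towards the robot; x runs along the length, away from the robot; z up. Part's origin belongs over x = +35 mm, y = 0 (tile's middle). 
- galv_latch: bright galvanised (pale grey) gate latch, same shape and size as the black bolt, same origin and axes; lies among the black fittings. To be left alone.
- comb_square: steel combination square lying flat at the left of the tiles: dark stock 100 x 20 x 20 mm along its x, bright blade 26 x 190 x 4 mm along its y. Origin: underside, middle of the stock; the blade crosses it at x = +22 mm. To be left alone.
There are look-alikes about, which are no part of the job. What is shaped like the black_bolt but purple or red is not meant. Leave any orange look-alike of the door_knob alone.

How it is judged (in metres and radians):
At the end, for the whole second after the job is handed in: Each black fitting rests still and flat (0.12 rad) on its own tile, origin within 12 mm of the outline's middle along each tile axis; hinge, bolt and handle within 0.25 rad of the outline (hinge and bolt not reversed); galvanised latch and square within 20 mm of their starts (x of tee_hinge in the frame of hinge_tile between 0.023 and 0.047 m and y of tee_hinge in the frame of hinge_tile between -0.012 and 0.012 m and z of tee_hinge in the frame of hinge_tile between 0.004 and 0.012 m and angle between each of tee_hinge, black_bolt, pull_handle, door_knob's own z axis and vertical below 0.12 rad and linear speed of each of tee_hinge, black_bolt, pull_handle, door_knob below 0.02 m/s and angle between the x axis of tee_hinge and the x axis of hinge_tile, either way round below 0.25 rad and x of hinge_tile in the frame of tee_hinge below 0 m and x of black_bolt in the frame of bolt_tile between 0.023 and 0.047 m and y of black_bolt in the frame of bolt_tile between -0.012 and 0.012 m and z of black_bolt in the frame of bolt_tile between 0.004 and 0.012 m and angle between the x axis of black_bolt and the x axis of bolt_tile, either way round below 0.25 rad and x of bolt_tile in the frame of black_bolt below 0 m and x of pull_handle in the frame of handle_tile between 0.023 and 0.047 m and y of pull_handle in the frame of handle_tile between -0.012 and 0.012 m and z of pull_handle in the frame of handle_tile between 0.004 and 0.012 m and angle between the x axis of pull_handle and the x axis of handle_tile, either way round below 0.25 rad and x of door_knob in the frame of knob_tile between 0.023 and 0.047 m and y of door_knob in the frame of knob_tile between -0.012 and 0.012 m and z of door_knob in the frame of knob_tile between 0.004 and 0.012 m and distance of each of galv_latch, comb_square from where it was at the start of the episode below 0.02 m); the robot touches nothing.
It fails at once if the galvanised latch is moved by more than 30 mm (distance of galv_latch from where it was at the start of the episode above 0.03 m).
It fails at once if the combination square is moved by more than 30 mm (distance of comb_square from where it was at the start of the episode above 0.03 m).
It also fails if it takes over 99 s, if anything falls off the work surface, if the arm or the gripper's body presses on something with over 40 N, if the wrist force passes 120 N, or if a joint passes its speed limit or range.

### The arm

A 6-joint arm with a two-finger parallel gripper is mounted at the origin on the work surface. World frame = base frame: x ahead of the robot, y to its left, z up, the work surface at z = 0. Lengths are in mm, angles in rad, forces in N, time in s.
With the tool pointing down it reaches from about 425 to 950 mm from the base axis. Payload 3.5 kg.
Tool frame: the origin (TCP) lies between the finger pads; the fingertips stand 22 mm ahead of it and the grasp point (between the pads) lies 3 mm ahead of it; y points along the fingers, x is the direction in which the jaws open and shut, and the axes are right-handed (so a half turn about y gives the same grasp; the last joint's range is limited). The gripper opens to 85 mm and grips with 20 to 120 N. Pads are 22 mm wide; open, the fingers measure 114 mm over their backs; the gripper's body (76 mm by 85 mm) begins 54 mm behind the grasp point. The pads swing forward as they close: fully open they stand 13 mm farther back than shut.
Start: joints at [1.164, 0.286, 1.577, -0, 1.279, -0.15], TCP at [171.405, 652.86, 253.325] pointing down, gripper open.
Joint ranges: [-2.77, 2.77], [-0.9, 2.22], [0.21, 2.48], [-1.53, 4.67], [0.24, 2.81], [-2.84, 2.84]. Speed limits (rad/s): [2.79, 2.79, 3.14, 3.14, 3.14, 3.14].

### API

Orientations are given as a 3x3 rotation matrix whose columns are the frame's x, y, z axes.
In Python, from rig import env gives the robot as it stands. The module is installed in compiled form; this text tells all that it offers.
- The arm moves only by the shell command python3 -m crank 'ROWS' [FORCE]. ROWS is JSON, a list that holds one entry, the list of rows, each a list of 5 numbers: the shift along the tool's x, y, z in cm, then the turn about the tool's y in degrees, then the closure in counts, from 0 (fully open) to 255 (shut). A call has 1 to 20 rows; each row is the pose to reach, as a shift and turn from the pose commanded when the call began, along the tool's axes at that moment; what a row does not reach only later rows make up. A row lasts 1/10 s, in which the tool goes at most 50 mm and 8.59 degrees, less where a joint would pass 70% of its speed; a pose out of reach is approached as far as the arm can. A call with a gripper value outside its range is refused whole. The fingers move at their own pace and stop on an object; FORCE is the grip in N (left out, the last holds). Time passes only in rows, so rows that repeat a pose let the fingers close. It gives the time, the measured TCP pose, the force and the opening at its end, in the units of the state.
- env.read_state(): the state, without advancing time (a new reading comes with each control period).
- env.camera(name): name is "scene" or "top" or "wrist"; returns the picture (420x560x3 uint8, red, green, blue); there is no depth.
- env.get_calibration(name): a dict with "intrinsics" (3x3 intrinsics, pixels), "pose" (4x4, takes a point from camera to world coordinates); the wrist camera has in their place "tool_from_camera" (4x4, takes a point from camera to tool coordinates, whose origin is the TCP and whose axes are the tool frame's). Camera axes: x right, y down, z forward; pixel columns grow to the right and rows downward; lengths in mm; the calibration is good to about 2 mm. The wrist camera is an equidistant fisheye: a pixel r from the principal point sees the ray r / f radians off the axis. A picture is of the moment at which its call begins: read the wrist's pose just before it. get_calibration takes no time and is no camera call.
- env.job_done(): hands the job in, once; it reports no verdict.
The state is a dict: "time": time; "joint_positions": joint angles; "qd": joint speeds; "joint_efforts": joint torques, N m; "ee_pos": TCP position; "orientation": TCP orientation; "force": force on the tool from outside, world axes, zero at the start; "ft_torque": the same for the moment, N m; "opening": opening from 0.0 (shut) to 1.0 (fully open).
Only numpy, scipy, OpenCV 4.12 (cv2) and the standard library are available. Lean on these libraries where they do the work, as an engineer would, in place of code of your own. Each camera call takes 0.05 s, during which the arm holds its last target. There are 200 camera calls.

## Working session

There is one attempt and no reset: what is moved stays moved. The work goes in short steps, Python scripts to look and compute and a shell command to move; the robot and the scene stay as the last step left them, time stands still between calls to the robot, and variables do not carry over. Pictures are saved under pics/ and viewed, about 12 in all and at most 16, crops included, and the job is handed in when it is done.

```bash
mkdir -p pics
cat > h.py <<'E'
import numpy as np,cv2
from rig import env
def snap(n,f):
    im=env.camera(n); cv2.imwrite('pics/'+f,cv2.cvtColor(im,cv2.COLOR_RGB2BGR)); return im
def ray(n,u,v,z,st=None):
    c=env.get_calibration(n)
    K=np.array(c['intrinsics'])
    x=(u-K[0,2])/K[0,0]; y=(v-K[1,2])/K[1,1]
    if n=='wrist':
        r=np.hypot(x,y); d=np.array([np.sin(r)*x/r,np.sin(r)*y/r,np.cos(r)]) if r>1e-9 else np.array([0,0,1.])
        T=np.eye(4);T[:3,:3]=np.array(st['orientation']);T[:3,3]=st['ee_pos']
        P=T@np.array(c['tool_from_camera'])
    else: d=np.array([x,y,1.]);P=np.array(c['pose'])
    d=P[:3,:3]@d;o=P[:3,3]
    return (o+d*(z-o[2])/d[2])[:3]
E
python3 - <<'E'
from h import *
for n in['scene','top']: snap(n,n+'0.png'); c=env.get_calibration(n); print(n,np.round(c['intrinsics'],1).tolist(),np.round(c['pose'],2).tolist())
c=env.get_calibration('wrist');print(np.round(c['intrinsics'],1).tolist(),np.round(c['tool_from_camera'],2).tolist())
print(env.read_state())
E
```

```text
scene [[405.6, 0.0, 270.4], [0.0, 405.6, 201.5], [0.0, 0.0, 1.0]] [[0.59, 0.68, -0.44, 1015.29], [0.81, -0.49, 0.32, -325.04], [0.0, -0.55, -0.83, 1035.88], [0.0, 0.0, 0.0, 1.0]]
top [[400.5, 0.0, 278.8], [0.0, 400.5, 211.8], [0.0, 0.0, 1.0]] [[0.01, -0.99, 0.14, 304.5], [-1.0, -0.01, 0.0, 57.03], [0.0, -0.14, -0.99, 1022.03], [0.0, 0.0, 0.0, 1.0]]
[[325.2, 0.0, 279.4], [0.0, 325.2, 211.1], [0.0, 0.0, 1.0]] [[1.0, 0.0, -0.0, -0.07], [0.0, -0.31, 0.95, -120.06], [0.0, -0.95, -0.31, 80.76], [0.0, 0.0, 0.0, 1.0]]
{'time': 0.1, 'joint_positions': array([ 1.16402245e+00,  2.87123200e-01,  1.57803629e+00,  1.77691952e-05,
        1.27861157e+00, -1.49998200e-01]), 'qd': array([ 1.97384500e-03, -9.56857896e-05, -4.18550619e-03, -6.72455159e-04,
       -3.77722927e-03, -1.06392097e-03]), 'joint_efforts': array([ 5.60389981e-04, -4.07298625e+01, -2.93697631e+01, -1.23630302e-04,
        3.43688283e-03, -1.37022076e-05]), 'ee_pos': array([171.1712161 , 652.36654442, 252.05161942]), 'orientation': array([[ 2.53967296e-01, -8.77510898e-04, -9.67212408e-01],
       [ 9.67210414e-01, -1.99392050e-03,  2.53968581e-01],
       [-2.15140485e-03, -9.99997627e-01,  3.42347081e-04]]), 'force': array([0.8520944 , 0.36809247, 0.54305934]), 'ft_torque': array([-0.00499345, -0.00584449, -0.02199636]), 'opening': 0.9981399978417448}
```

View pics/top0.png

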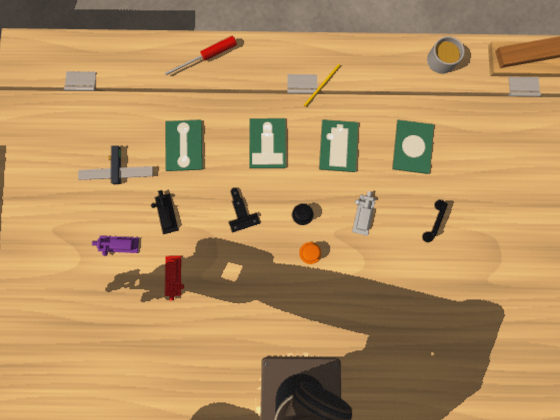

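View pics/scene0.png

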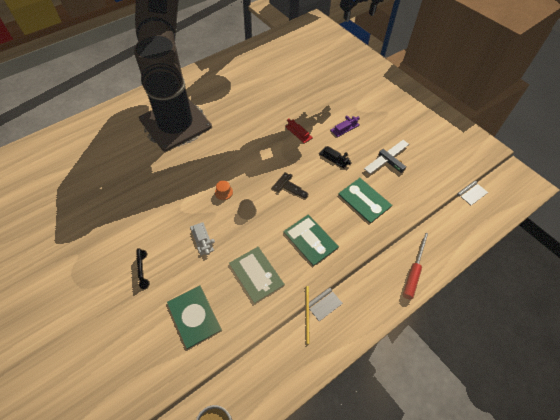

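The top view shows, left to right:
- **Tiles:** handle tile (184,146), hinge tile (268,143), bolt tile (339,146), knob tile (414,147).
- **Bolt candidates:** black (167,212) is the one I want. Purple (118,244), red (173,277) and galvanised (364,212) stay.
- **Knob candidates:** black (303,214) is the one I want. Orange (310,253) stays.
- **Single pieces:** tee hinge (242,212) and pull handle (434,221). The dark square stock at (116,165) stays.

Run:
```python
from h import *
im=cv2.cvtColor(cv2.imread('pics/top0.png'),cv2.COLOR_BGR2RGB).astype(int)
R,G,B=im[...,0],im[...,1],im[...,2]
def W(pts,z): return np.array([ray('top',u,v,z)[:2] for u,v in pts])
def rep(name,mask,box,z):
    m=np.zeros(mask.shape,np.uint8);x0,x1,y0,y1=box;m[y0:y1,x0:x1]=mask[y0:y1,x0:x1]
    cs,_=cv2.findContours(m,0,2);c=max(cs,key=cv2.contourArea)
    w=W(c[:,0,:],z).astype(np.float32);r=cv2.minAreaRect(w)
    print(name,'cen',np.round(r[0],1),'size',np.round(r[1],0),'ang',round(r[2],1),'area cen',np.round(cv2.moments(w)['m10']/cv2.moments(w)['m00']),np.round(cv2.moments(w)['m01']/cv2.moments(w)['m00']))
green=(G>R+20)&(G>=B)
for n,b in dict(handle=(158,210,112,180),hinge=(243,294,112,180),bolt=(312,365,112,180),knob=(387,440,112,180)).items(): rep(n+'_tile',green,b,8)
dark=(im.max(2)<50)
for n,b,z in [('bolt',(140,190,180,240),10),('hinge',(218,270,180,238),5),('knob',(285,322,198,232),26),('handle',(415,455,190,250),25)]: rep(n,dark,b,z)
for n,b in [('galv',(364,212))]: print(n,ray('top',*b,10))
a=cv2.imread('pics/top0.png')[175:290,80:460];cv2.imwrite('pics/crop0.png',cv2.resize(a,None,fx=2.1,fy=2.1,interpolation=3))
```

```text
handle_tile cen [626.9 309.6] size [133.  92.] ang 3.0 area cen 627.0 310.0
hinge_tile cen [635.1  89.9] size [131.  92.] ang 1.3 area cen 635.0 91.0
bolt_tile cen [630.8 -96.5] size [ 93. 134.] ang 86.5 area cen 631.0 -97.0
knob_tile cen [ 630.8 -291.8] size [ 94. 134.] ang 82.9 area cen 631.0 -292.0
bolt cen [449.5 352.7] size [109.  50.] ang 15.4 area cen 447.0 346.0
hinge cen [462.3 158.9] size [106.  72.] ang 19.3 area cen 446.0 153.0
knob cen [445.1  -1.8] size [48. 48.] ang 45.3 area cen 445.0 -2.0
handle cen [ 431.9 -333.3] size [ 28. 112.] ang 67.0 area cen 433.0 -337.0
galv [ 454.37924832 -159.78964141   10.        ]
```

View pics/crop0.png

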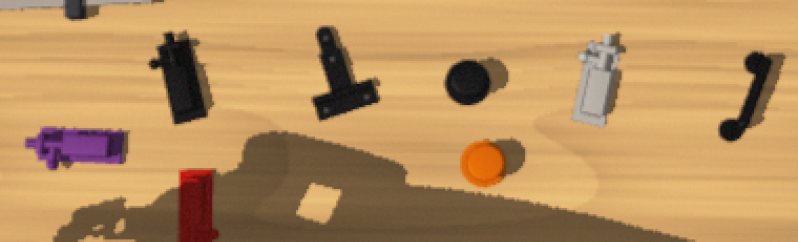

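The crop confirms my picks. The black bolt has its rod tip up and side knob left, and the hinge strap points up-left. I'll start with the bolt.

```bash
cat >> h.py <<'E'
def go(x,y,z,yaw):
    "tool shift in cm and turn in deg to reach a TCP point with tool x at yaw deg"
    s=env.read_state();R=np.array(s['orientation']);d=R.T@(np.array([x,y,z])-s['ee_pos'])/10
    y0=np.degrees(np.arctan2(R[1,0],R[0,0]));print('t',round(s['time'],2),'pos',np.round(s['ee_pos'],1),'yaw',round(y0,1),'shift',np.round(d,2),'turn',round((y0-yaw+180)%360-180,1))
def pl(pt,yaw,dx,dy):
    c,s=np.cos(np.radians(yaw)),np.sin(np.radians(yaw));return (pt[0]+c*dx-s*dy,pt[1]+s*dx+c*dy)
def look(f):
    s=env.read_state(); im=snap('wrist',f); return s,im
def dark(s,im,z,box=None,thr=50,zmin=400):
    "dark blobs projected to height z: rect centre, size, angle, area centre"
    m=(im.max(2)<thr).astype(np.uint8)
    if box: k=np.zeros_like(m);x0,x1,y0,y1=box;k[y0:y1,x0:x1]=1;m*=k
    m=cv2.morphologyEx(m,cv2.MORPH_OPEN,np.ones((3,3)))
    for c in cv2.findContours(m,0,2)[0]:
        if cv2.contourArea(c)<zmin: continue
        w=np.array([ray('wrist',u,v,z,s)[:2] for u,v in c[:,0,:]],np.float32);r=cv2.minAreaRect(w);M=cv2.moments(w)
        print('px',cv2.boundingRect(c),'cen',np.round(r[0],1),'size',np.round(r[1],0),'ang',round(r[2],1),'acen',round(M['m10']/M['m00'],1),round(M['m01']/M['m00'],1))
E
python3 -c "
from h import *
go(437,344,180,105)"
```

```text
t 0.1 pos [171.2 652.4 252.1] yaw 75.3 shift [-23.06   7.24 -33.55] turn -29.7
```

```bash
python3 -m crank '[[[-23.1,7.2,-33.5,-29.7,0],[-23.1,7.2,-33.5,-29.7,0],[-23.1,7.2,-33.5,-29.7,0],[-23.1,7.2,-33.5,-29.7,0],[-23.1,7.2,-33.5,-29.7,0],[-23.1,7.2,-33.5,-29.7,0],[-23.1,7.2,-33.5,-29.7,0],[-23.1,7.2,-33.5,-29.7,0],[-23.1,7.2,-33.5,-29.7,0],[-23.1,7.2,-33.5,-29.7,0],[-23.1,7.2,-33.5,-29.7,0],[-23.1,7.2,-33.5,-29.7,0]]]' 60
python3 - <<'E'
from h import *
s,im=look('w1.png');print(s['ee_pos']);dark(s,im,4);print();dark(s,im,22)
E
```

```text
time: 1.3
ee_pos: [435.9, 345.6, 181.6]
orientation: [[-0.26, 0.0, -0.966], [0.966, 0.001, -0.26], [0.001, -1.0, -0.0]]
force: [-0.2, -0.3, 0.5]
opening: 1.001
[435.90136915 345.6146445  181.60399854]
px (19, 271, 522, 149) cen [729.8 427.9] size [ 443. 1214.] ang 14.9 acen 729.8 426.4
px (257, 152, 54, 116) cen [452.2 355.4] size [118.  51.] ang 15.6 acen 449.4 349.4
px (64, 118, 64, 108) cen [463.6 158.4] size [109.  83.] ang 18.9 acen 449.1 155.5
px (0, 114, 16, 45) cen [446.3  14.1] size [54. 30.] ang 5.6 acen 446.4 11.9

px (19, 271, 522, 149) cen [707.3 421.7] size [ 416. 1141.] ang 14.9 acen 707.3 420.2
px (257, 152, 54, 116) cen [446.5 353.6] size [111.  48.] ang 15.6 acen 443.8 347.9
px (64, 118, 64, 108) cen [457.2 168.4] size [103.  78.] ang 18.9 acen 443.6 165.7
px (0, 114, 16, 45) cen [441.   32.9] size [51. 28.] ang 5.6 acen 441.0 30.8
```

View pics/w1.png

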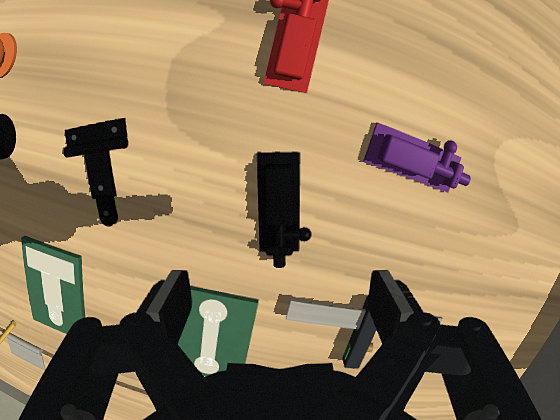

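The wrist view shows the bolt from (278,153), its plate end, to (279,267), the rod tip, with the side knob at (305,234) on +y. I'll measure those points next.

Run:
```python
from h import *
s=env.read_state()
for p,z in [((257.5,153),4),((299.5,152),4),((258,245),4),((279.5,267),13)]: print(p,np.round(ray('wrist',*p,z,s),1))
a=ray('wrist',257.5,153,4,s);b=ray('wrist',299.5,152,4,s);m=(a+b)/2;t=np.degrees(np.arctan2(b[1]-a[1],b[0]-a[0]))-90
print('ang',t,'origin',pl(m,t,55,0),'grip',pl(m,t,41,0))
go(*pl(m,t,41,0),28,105)
```

```text
(257.5, 153) [402.8 316.4   4. ]
(299.5, 152) [391.9 353.4   4. ]
(258, 245) [492.  339.1   4. ]
(279.5, 267) [505.8 365.2  13. ]
ang 16.473886715133006 origin (np.float64(450.0775965387213), np.float64(350.5081520234963)) grip (np.float64(436.65230943398956), np.float64(346.53805553153))
t 1.35 pos [435.8 345.7 181.7] yaw 105.1 shift [ 0.05 15.37 -0.09] turn 0.1
```

```bash
python3 -m crank '[[[0,8,0,0,0],[0,13,-0.1,0,0],[0,15.3,-0.1,0,0],[0,15.3,-0.1,0,0],[0,15.3,-0.1,0,0],[0,15.3,-0.1,0,255],[0,15.3,-0.1,0,255],[0,15.3,-0.1,0,255],[0,15.3,-0.1,0,255],[0,15.3,-0.1,0,255],[0,15.3,-0.1,0,255],[0,15.3,-0.1,0,255],[0,15.3,-0.1,0,255],[0,15.3,-0.1,0,255],[0,15.3,-0.1,0,255]]]' 60; python3 -m crank '[[[0,-3,0,0,255],[0,-8,0,0,255],[0,-11,0,0,255],[0,-11,0,0,255]]]'
python3 - <<'E'
from h import *
# placing: part angle = yaw-90; grip at part x=-14
bx,by=pl((631,-97),-3.5,-14,0);print(bx,by)
go(bx,by,140,86.5)
E
```

```text
time: 2.85
ee_pos: [438.9, 345.3, 30.3]
orientation: [[-0.259, 0.002, -0.966], [0.966, 0.001, -0.259], [0.001, -1.0, -0.003]]
force: [-1.1, -0.1, 5.6]
opening: 0.284
time: 3.25
ee_pos: [440.6, 346.1, 143.8]
orientation: [[-0.259, 0.009, -0.966], [0.966, 0.005, -0.259], [0.002, -1.0, -0.01]]
force: [1.1, 1.3, -1.8]
opening: 0.284
617.0261128220939 -96.145320446512
t 3.25 pos [440.6 346.1 143.8] yaw 105.0 shift [-47.28   0.32  -5.61] turn 18.5
```

```bash
python3 -m crank '[[[-47.3,0,-5.6,18.5,255],[-47.3,0,-5.6,18.5,255],[-47.3,0,-5.6,18.5,255],[-47.3,0,-5.6,18.5,255],[-47.3,0,-5.6,18.5,255],[-47.3,0,-5.6,18.5,255],[-47.3,0,-5.6,18.5,255],[-47.3,0,-5.6,18.5,255],[-47.3,0,-5.6,18.5,255],[-47.3,0,-5.6,18.5,255],[-47.3,0,-5.6,18.5,255],[-47.3,0,-5.6,18.5,255],[-47.3,0,-5.6,18.5,255],[-47.3,0,-5.6,18.5,255]]]'
python3 - <<'E'
from h import *
s,im=look('w2.png');go(617,-96.1,39,86.5)
m=((im[...,1].astype(int)>im[...,0]+20)&(im[...,1]>=im[...,2])).astype(np.uint8)
for c in cv2.findContours(m,0,2)[0]:
    if cv2.contourArea(c)<600: continue
    w=np.array([ray('wrist',u,v,8,s)[:2] for u,v in c[:,0,:]],np.float32);r=cv2.minAreaRect(w);print(cv2.boundingRect(c),r)
E
```

```text
time: 4.65
ee_pos: [613.3, -96.3, 137.4]
orientation: [[0.06, -0.002, -0.998], [0.998, 0.001, 0.06], [0.001, -1.0, 0.002]]
force: [0.7, 0.2, -2.0]
opening: 0.286
t 4.7 pos [613.6 -96.4 137.8] yaw 86.6 shift [ 0.04  9.88 -0.35] turn 0.1
(0, 336, 93, 78) ((823.9039916992188, -462.6231689453125), (129.21109008789062, 247.58078002929688), 46.08243179321289)
(449, 313, 111, 65) ((827.1707763671875, 190.96112060546875), (213.00180053710938, 97.0179672241211), 89.96480560302734)
(0, 66, 560, 262) ((613.4068603515625, -68.82119750976562), (240.34556579589844, 603.0962524414062), 2.590139865875244)
(5, 25, 150, 58) ((461.2720031738281, -271.6496887207031), (170.9691162109375, 22.304454803466797), 87.59695434570312)Traceback (most recent call last):
  File "<stdin>", line 6, in <module>
  File "h.py", line 6, in ray
    c=env.get_calibration(n)
ValueError: time passes only in moves, steps and waits
```

View pics/w2.png

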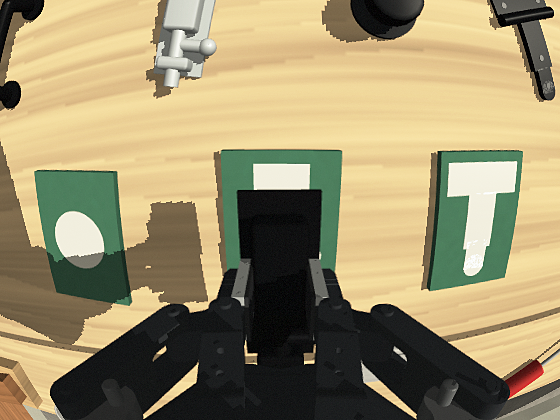

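The view shows the bolt plate's rear edge at (238–321,190), hanging over the tile. The tile's near edge is (222–341,150) and the outline's near edge is (254–309,164). I'll compare the three.

```bash
sed -i "s/c=env.get_calibration(n)/c=_c.setdefault(n,None) or _c.__setitem__(n,env.get_calibration(n)) or _c[n]/; s/^from rig import env/from rig import env\n_c={}/" h.py
python3 - <<'E'
from h import *
s=env.read_state()
for p,z in [((222,151),8),((341,150),8),((254,164),8),((309,163),8),((238,190.5),112),((321,190.5),112)]: print(p,np.round(ray('wrist',*p,z,s),1))
a,b=ray('wrist',238,190.5,112,s),ray('wrist',321,190.5,112,s);m=(a+b)/2;t=np.degrees(np.arctan2(b[1]-a[1],b[0]-a[0]))-90;print(t,'origin held',pl(m,t,55,0))
E
```

```text
(222, 151) [ 562.6 -138.     8. ]
(341, 150) [567.3 -45.4   8. ]
(254, 164) [ 574.7 -113.7    8. ]
(309, 163) [576.4 -70.9   8. ]
(238, 190.5) [ 569.3 -113.   112. ]
(321, 190.5) [571.6 -74.4 112. ]
-3.4239016016825445 origin held (np.float64(625.383246579371), np.float64(-96.96577154551875))
```

```bash
python3 -m crank '[[[0.1,4,-0.2,0,255],[0.1,8,-0.2,0,255],[0.1,9.2,-0.2,0,255],[0.1,10,-0.2,0,255],[0.1,10,-0.2,0,255],[0.1,10,-0.2,0,0],[0.1,10,-0.2,0,0],[0.1,10,-0.2,0,0],[0.1,10,-0.2,0,0],[0.1,9.5,-0.2,0,0],[0.1,6,-0.2,0,0],[0.1,2,-0.2,0,0],[0.1,-5,-0.2,0,0],[0.1,-5,-0.2,0,0],[0.1,-5,-0.2,0,0]]]'
python3 - <<'E'
from h import *
s,im=look('w3.png');go(447,155,180,109)
E
```

```text
time: 6.2
ee_pos: [618.8, -97.8, 194.3]
orientation: [[0.061, 0.01, -0.998], [0.998, -0.003, 0.061], [-0.003, -1.0, -0.01]]
force: [-0.2, 0.1, 0.5]
opening: 0.997
t 6.25 pos [617.3 -97.3 190.9] yaw 86.5 shift [24.14  0.98 18.54] turn -22.5
```

View pics/w3.png

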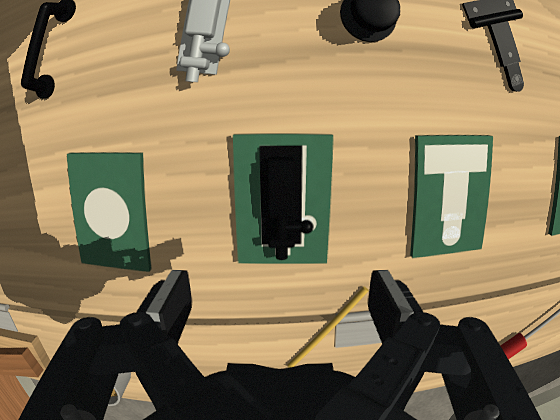

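The bolt sits on its outline, with only a thin white margin on the +y side. On to the hinge.

```bash
python3 -c "
from h import *
go(463,158,180,109)"
```

```text
t 6.25 pos [617.3 -97.3 190.9] yaw 86.5 shift [24.54  0.98 16.97] turn -22.5
```

```bash
python3 -m crank '[[[24.5,1,17,-22.5,0],[24.5,1,17,-22.5,0],[24.5,1,17,-22.5,0],[24.5,1,17,-22.5,0],[24.5,1,17,-22.5,0],[24.5,1,17,-22.5,0],[24.5,1,17,-22.5,0],[24.5,1,17,-22.5,0],[24.5,1,17,-22.5,0],[24.5,1,17,-22.5,0],[24.5,1,17,-22.5,0],[24.5,1,17,-22.5,0]]]'
python3 - <<'E'
from h import *
s,im=look('w4.png');print(s['ee_pos']);dark(s,im,5);go(463,158,25,109)
E
```

```text
time: 7.45
ee_pos: [462.0, 157.2, 178.3]
orientation: [[-0.324, -0.0, -0.946], [0.946, -0.0, -0.324], [-0.0, -1.0, 0.0]]
force: [-0.2, 0.6, 0.8]
opening: 1.001
[462.00592796 157.23792895 178.26078133]
px (19, 270, 522, 150) cen [744.2 256.1] size [ 437. 1196.] ang 18.8 acen 744.4 254.8
px (18, 198, 53, 102) cen [ 634.5 -102.4] size [ 85. 148.] ang 85.8 acen 628.7 -103.5
px (240, 139, 83, 112) cen [462.7 159.5] size [109.  76.] ang 18.9 acen 447.0 154.2
px (94, 105, 61, 56) cen [449.8  -6.8] size [54. 68.] ang 13.4 acen 450.1 -5.9
t 7.5 pos [461.9 157.4 178.3] yaw 108.9 shift [ 0.02 15.33 -0.12] turn -0.1
```

View pics/w4.png

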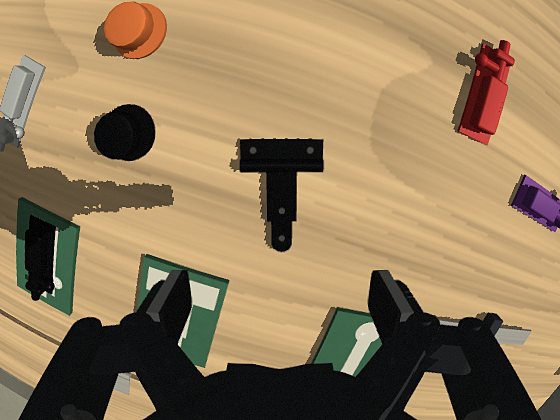

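The wrist view shows the hinge at (281,195), measured 109 x 76 mm with its centre at (462.7,159.5), which agrees with the top view. The strap lies between the jaws.

```bash
python3 -m crank '[[[0.1,5,-0.1,0,0],[0.1,10,-0.1,0,0],[0.1,14,-0.1,0,0],[0.1,15.5,-0.1,0,0],[0.1,15.5,-0.1,0,0],[0.1,15.5,-0.1,0,255],[0.1,15.5,-0.1,0,255],[0.1,15.5,-0.1,0,255],[0.1,15.5,-0.1,0,255],[0.1,15.5,-0.1,0,255],[0.1,15.5,-0.1,0,255],[0.1,15.5,-0.1,0,255],[0.1,15.5,-0.1,0,255],[0.1,15.5,-0.1,0,255],[0.1,15.5,-0.1,0,255]]]' 80; python3 -m crank '[[[0,-2,0,0,255],[0,-6,0,0,255],[0,-10,0,0,255],[0,-11,0,0,255],[0,-11,0,0,255]]]'
python3 - <<'E'
from h import *
go(635,91,133,91.3)
E
```

```text
time: 9.0
ee_pos: [463.3, 159.4, 25.1]
orientation: [[-0.326, 0.002, -0.946], [0.946, 0.0, -0.326], [-0.001, -1.0, -0.002]]
force: [-2.5, -0.5, 6.4]
opening: 0.287
time: 9.5
ee_pos: [463.3, 159.5, 135.2]
orientation: [[-0.325, 0.005, -0.946], [0.946, 0.001, -0.325], [-0.001, -1.0, -0.005]]
force: [0.1, -0.1, -2.4]
opening: 0.287
t 9.5 pos [463.3 159.5 135.2] yaw 109.0 shift [-12.07   0.29 -14.01] turn 17.7
```

```bash
python3 -m crank '[[[-12.1,0,-14,17.7,255],[-12.1,0,-14,17.7,255],[-12.1,0,-14,17.7,255],[-12.1,0,-14,17.7,255],[-12.1,0,-14,17.7,255],[-12.1,0,-14,17.7,255],[-12.1,0,-14,17.7,255]]]'
python3 - <<'E'
from h import *
s,im=look('w5.png');go(635,91,34,91.3)
E
```

```text
time: 10.2
ee_pos: [631.6, 90.9, 130.7]
orientation: [[-0.023, -0.005, -1.0], [1.0, 0.0, -0.023], [0.0, -1.0, 0.005]]
force: [-0.5, 0.2, -2.2]
opening: 0.287
t 10.25 pos [631.8  91.1 131.4] yaw 91.3 shift [-0.02  9.74 -0.36] turn 0.0
```

View pics/w5.png

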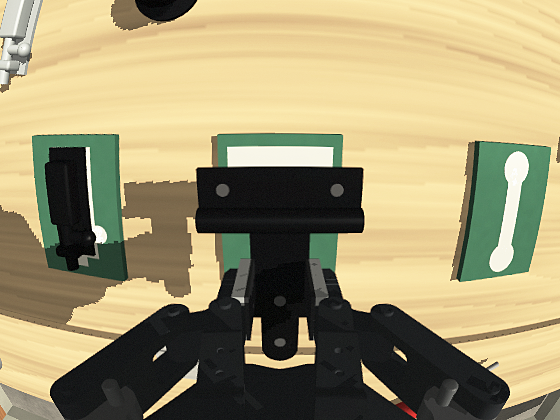

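The hinge hangs level. Its leaf edge is at (197–363,168), the outline's near edge at (228–334,147) and the tile's near edge at (218–342,135).

Run:
```python
from h import *
s=env.read_state()
def e(p,q,z,d):
    a,b=ray('wrist',*p,z,s),ray('wrist',*q,z,s);t=np.degrees(np.arctan2(b[1]-a[1],b[0]-a[0]))-90;print('len',np.linalg.norm(b-a),'ang',t,'origin',pl((a+b)/2,t,d,0))
e((218,135),(342,134),8,67.5);e((228,147.5),(334,146.5),8,55);e((197,169),(363,168),s['ee_pos'][2]-21,55)
```

```text
len 93.46021050529204 ang 1.8135258055978198 origin (np.float64(637.0104146005829), np.float64(92.39248435744905))
len 80.16523066715766 ang 1.913007322421464 origin (np.float64(634.2215670818467), np.float64(93.0848949305432))
len 74.73129411041876 ang 1.6870860308245454 origin (np.float64(631.9736008122507), np.float64(91.81376453506634))
```

```bash
python3 -m crank '[[[0.1,4,0,0,255],[0.1,8,0,0,255],[0.1,9.2,0,0,255],[0.1,10,0,0,255],[0.1,10,0,0,255],[0.1,10,0,0,0],[0.1,10,0,0,0],[0.1,10,0,0,0],[0.1,10,0,0,0],[0.1,9.5,0,0,0],[0.1,6,0,0,0],[0.1,2,0,0,0],[0.1,-5,0,0,0],[0.1,-5,0,0,0],[0.1,-5,0,0,0]]]'
python3 - <<'E'
from h import *
s,im=look('w6.png');go(432,-333,180,67)
go(447,-2,180,90)
E
```

```text
time: 11.75
ee_pos: [636.7, 91.4, 189.5]
orientation: [[-0.022, 0.011, -1.0], [1.0, -0.0, -0.022], [-0.0, -1.0, -0.01]]
force: [0.5, -0.3, 0.0]
opening: 1.002
t 11.8 pos [635.   91.4 186. ] yaw 91.3 shift [-41.97   0.51  21.25] turn 24.3
t 11.8 pos [635.   91.4 186. ] yaw 91.3 shift [-8.92  0.51 19.01] turn 1.3
```

View pics/w6.png

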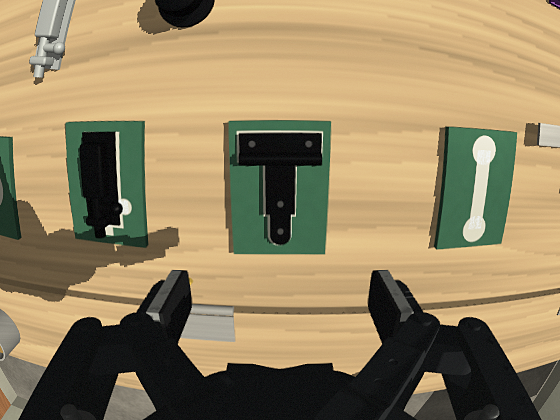

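The hinge covers its outline. Next is the knob.

```bash
python3 -m crank '[[[-8.9,0.5,19,1.3,0],[-8.9,0.5,19,1.3,0],[-8.9,0.5,19,1.3,0],[-8.9,0.5,19,1.3,0],[-8.9,0.5,19,1.3,0],[-8.9,0.5,19,1.3,0],[-8.9,0.5,19,1.3,0],[-8.9,0.5,19,1.3,0]]]'
python3 - <<'E'
from h import *
s,im=look('w7.png');dark(s,im,26);go(447,-2,31,90)
E
```

```text
time: 12.6
ee_pos: [447.2, -1.6, 178.5]
orientation: [[-0.0, 0.0, -1.0], [1.0, 0.0, -0.0], [0.0, -1.0, -0.0]]
force: [0.8, -0.5, 0.6]
opening: 1.002
px (32, 279, 53, 38) cen [ 574.9 -269.7] size [85. 57.] ang 83.4 acen 567.9 -279.4
px (19, 271, 522, 149) cen [ 7.199e+02 -3.000e-01] size [1112.  405.] ang 90.0 acen 714.9 -2.0
px (249, 167, 59, 62) cen [443.5  -3.2] size [51. 55.] ang 63.0 acen 443.4 -2.5
t 12.65 pos [447.1  -1.6 178.5] yaw 90.0 shift [-0.04 14.75  0.02] turn 0.0
```

View pics/w7.png

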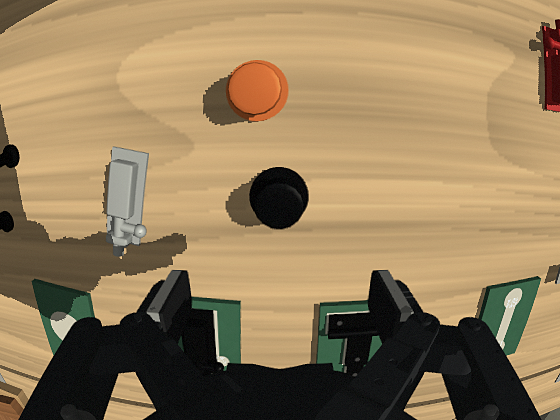

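Run:
```python
from h import *
s=env.read_state();a=ray('wrist',278.5,167,5,s);l=ray('wrist',249,196,5,s);r=ray('wrist',308,196,5,s);print(a[0]+28,l,r)
```

```text
447.98375519739653 [447.52685067 -29.94742031   5.        ] [447.50303434  25.43565247   5.        ]
```

Width 55.4 mm fits the 56 mm rose, with the centre at (448,-2.2). That is where the tool stands, so I can descend.

```bash
python3 -m crank '[[[0,5,-0.1,0,0],[0,10,-0.1,0,0],[0,14,-0.1,0,0],[0,14.7,-0.1,0,0],[0,14.7,-0.1,0,0],[0,14.7,-0.1,0,255],[0,14.7,-0.1,0,255],[0,14.7,-0.1,0,255],[0,14.7,-0.1,0,255],[0,14.7,-0.1,0,255],[0,14.7,-0.1,0,255],[0,14.7,-0.1,0,255],[0,14.7,-0.1,0,255],[0,14.7,-0.1,0,255]]]' 60; python3 -m crank '[[[0,-2,0,0,255],[0,-6,0,0,255],[0,-10,0,0,255],[0,-11,0,0,255],[0,-11,0,0,255]]]'
python3 - <<'E'
from h import *
go(631,-292,142,83)
E
```

```text
time: 14.05
ee_pos: [448.9, -2.3, 33.7]
orientation: [[0.0, 0.005, -1.0], [1.0, -0.001, 0.0], [-0.001, -1.0, -0.005]]
force: [-1.1, -0.2, 4.5]
opening: 0.494
time: 14.55
ee_pos: [448.2, -2.1, 143.7]
orientation: [[0.0, 0.006, -1.0], [1.0, -0.001, 0.0], [-0.001, -1.0, -0.006]]
force: [-0.3, -0.0, -2.6]
opening: 0.499
t 14.55 pos [448.2  -2.1 143.7] yaw 90.0 shift [-28.98   0.31 -18.28] turn 7.0
```

```bash
python3 -m crank '[[[-29,0,-18.3,7,255],[-29,0,-18.3,7,255],[-29,0,-18.3,7,255],[-29,0,-18.3,7,255],[-29,0,-18.3,7,255],[-29,0,-18.3,7,255],[-29,0,-18.3,7,255],[-29,0,-18.3,7,255],[-29,0,-18.3,7,255],[-29,0,-18.3,7,255]]]'
python3 - <<'E'
from h import *
s,im=look('w8.png');go(631,-292,41.7,83)
E
```

```text
time: 15.55
ee_pos: [628.4, -290.3, 138.7]
orientation: [[0.122, -0.004, -0.993], [0.993, 0.003, 0.122], [0.002, -1.0, 0.004]]
force: [0.2, 0.2, -2.2]
opening: 0.49
t 15.6 pos [ 628.7 -290.1  139.6] yaw 83.0 shift [-0.18  9.79 -0.28] turn 0.0
```

View pics/w8.png

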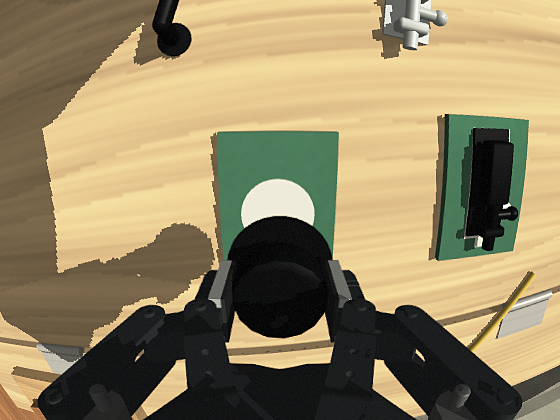

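The knob hangs over its tile, with the rose's near rim at (279,216). The tile's near corners are (218,132) and (338,131), and the disc's near rim is (278,179).

Run:
```python
from h import *
s=env.read_state()
a,b=ray('wrist',218,132,8,s),ray('wrist',338,131,8,s);t=np.degrees(np.arctan2(b[1]-a[1],b[0]-a[0]))-90;print(np.linalg.norm(b-a),t,'tile',pl((a+b)/2,t,67.5,0))
print('disc',pl(ray('wrist',278,179,8,s),t,30,0),'held',pl(ray('wrist',279,216,s['ee_pos'][2]-29,s),t,28,0))
go(631,-292,41.7,83)
```

```text
93.24868695509255 -6.52583751370247 tile (np.float64(632.2143187436004), np.float64(-290.90792023628967))
disc (np.float64(632.9849659922398), np.float64(-291.28967769190876)) held (np.float64(627.1171654583082), np.float64(-289.8476221651839))
t 15.6 pos [ 628.7 -290.1  139.6] yaw 83.0 shift [-0.18  9.79 -0.28] turn 0.0
```

```bash
python3 -m crank '[[[0,4,-0.3,0,255],[0,8,-0.3,0,255],[0,9.2,-0.3,0,255],[0,10,-0.3,0,255],[0,10,-0.3,0,255],[0,10,-0.3,0,0],[0,10,-0.3,0,0],[0,10,-0.3,0,0],[0,10,-0.3,0,0],[0,9.5,-0.3,0,0],[0,6,-0.3,0,0],[0,2,-0.3,0,0],[0,-5,-0.3,0,0],[0,-5,-0.3,0,0],[0,-5,-0.3,0,0]]]'
python3 - <<'E'
from h import *
go(434,-334,190,67)
E
```

```text
time: 17.1
ee_pos: [635.1, -293.7, 198.0]
orientation: [[0.122, 0.009, -0.992], [0.992, -0.006, 0.122], [-0.005, -1.0, -0.01]]
force: [0.3, -0.4, 0.1]
opening: 1.001
t 17.1 pos [ 635.1 -293.7  198. ] yaw 83.0 shift [-6.45  0.64 19.48] turn 16.0
```

```bash
python3 -m crank '[[[-6.5,0.6,19.5,16,0],[-6.5,0.6,19.5,16,0],[-6.5,0.6,19.5,16,0],[-6.5,0.6,19.5,16,0],[-6.5,0.6,19.5,16,0],[-6.5,0.6,19.5,16,0],[-6.5,0.6,19.5,16,0],[-6.5,0.6,19.5,16,0]]]'
python3 - <<'E'
from h import *
s,im=look('w9.png');print(s['ee_pos']);dark(s,im,25);go(434,-334,35,67)
E
```

```text
time: 17.9
ee_pos: [432.5, -332.8, 185.3]
orientation: [[0.39, 0.0, -0.921], [0.921, -0.0, 0.39], [0.0, -1.0, -0.0]]
force: [-0.1, -0.4, 0.2]
opening: 1.0
[ 432.52309088 -332.79897074  185.25286278]
px (19, 271, 522, 149) cen [ 692.9 -443.1] size [1143.  417.] ang 67.1 acen 687.8 -448.2
px (498, 224, 36, 83) cen [624.5 -99.7] size [ 56. 124.] ang 88.3 acen 618.4 -104.6
px (260, 138, 29, 120) cen [ 431.7 -337.6] size [ 24. 112.] ang 67.5 acen 431.4 -337.5
t 17.95 pos [ 432.6 -332.7  185.3] yaw 67.1 shift [-0.06 15.03 -0.18] turn 0.1
```

View pics/w9.png

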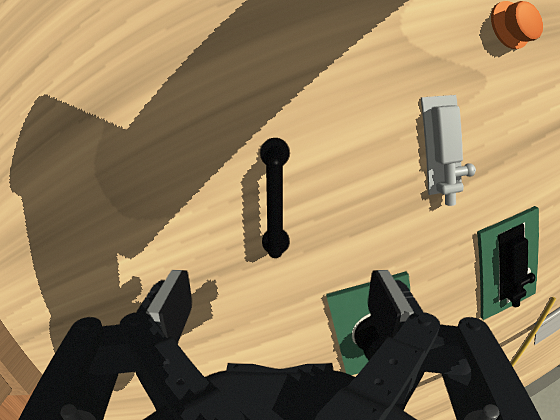

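The handle runs from its near foot at (275,152) to its far foot at (275,244), vertical in the picture and square to the jaws.

Run:
```python
from h import *
s=env.read_state()
n,f=ray('wrist',275,138,5,s),ray('wrist',275.5,258,5,s);print('ends at z5',n,f,np.linalg.norm(n-f),(n+f)/2)
l,r=ray('wrist',260,152,5,s),ray('wrist',289.5,152,5,s);print(l,r)
b=ray('wrist',275,198,36,s);print('bar',b)
go(*((n+f)/2)[:2],36,67)
```

```text
ends at z5 [ 381.88483505 -315.98711345    5.        ] [ 493.75228206 -363.2622465     5.        ] 121.44654752619357 [ 437.81855855 -339.62467997    5.        ]
[ 388.45625981 -333.91883947    5.        ] [ 399.15999465 -308.7329518     5.        ]
bar [ 426.86994054 -334.72154193   36.        ]
t 17.95 pos [ 432.6 -332.7  185.3] yaw 67.1 shift [-0.43 14.93 -0.75] turn 0.1
```

```bash
python3 -m crank '[[[-0.4,5,-0.6,0,0],[-0.4,10,-0.6,0,0],[-0.4,14,-0.6,0,0],[-0.4,14.9,-0.6,0,0],[-0.4,14.9,-0.6,0,0],[-0.4,14.9,-0.6,0,255],[-0.4,14.9,-0.6,0,255],[-0.4,14.9,-0.6,0,255],[-0.4,14.9,-0.6,0,255],[-0.4,14.9,-0.6,0,255],[-0.4,14.9,-0.6,0,255],[-0.4,14.9,-0.6,0,255],[-0.4,14.9,-0.6,0,255],[-0.4,14.9,-0.6,0,255]]]' 60; python3 -m crank '[[[0,-2,0,0,255],[0,-6,0,0,255],[0,-11,0,0,255],[0,-13,0,0,255],[0,-13,0,0,255]]]'
python3 - <<'E'
from h import *
go(450,0,167,80);go(628,311,167,93)
E
```

```text
time: 19.35
ee_pos: [435.7, -339.3, 37.3]
orientation: [[0.391, 0.0, -0.92], [0.92, -0.001, 0.391], [-0.0, -1.0, -0.001]]
force: [-1.4, 1.9, 5.9]
opening: 0.14
time: 19.85
ee_pos: [436.7, -340.6, 170.0]
orientation: [[0.391, 0.005, -0.92], [0.92, -0.006, 0.391], [-0.003, -1.0, -0.007]]
force: [-0.1, 0.1, -2.6]
opening: 0.144
t 19.85 pos [ 436.7 -340.6  170. ] yaw 67.0 shift [31.87  0.11 12.1 ] turn -13.0
t 19.85 pos [ 436.7 -340.6  170. ] yaw 67.0 shift [6.745e+01 2.000e-02 7.870e+00] turn -26.0
```

```bash
python3 -m crank '[[[67.4,0,7.9,-26,255],[67.4,0,7.9,-26,255],[67.4,0,7.9,-26,255],[67.4,0,7.9,-26,255],[67.4,0,7.9,-26,255],[67.4,0,7.9,-26,255],[67.4,0,7.9,-26,255],[67.4,0,7.9,-26,255],[67.4,0,7.9,-26,255],[67.4,0,7.9,-26,255],[67.4,0,7.9,-26,255],[67.4,0,7.9,-26,255],[67.4,0,7.9,-26,255],[67.4,0,7.9,-26,255],[67.4,0,7.9,-26,255],[67.4,0,7.9,-26,255],[67.4,0,7.9,-26,255],[67.4,0,7.9,-26,255]]]'
python3 - <<'E'
from h import *
s,im=look('w10.png');go(628,311,45.3,93)
E
```

```text
time: 21.65
ee_pos: [625.7, 310.7, 165.2]
orientation: [[-0.05, -0.002, -0.999], [0.999, -0.001, -0.05], [-0.001, -1.0, 0.002]]
force: [-0.2, 0.2, -2.7]
opening: 0.142
t 21.7 pos [625.9 310.8 165.8] yaw 92.9 shift [ 1.000e-02  1.205e+01 -2.200e-01] turn -0.1
```

View pics/w10.png

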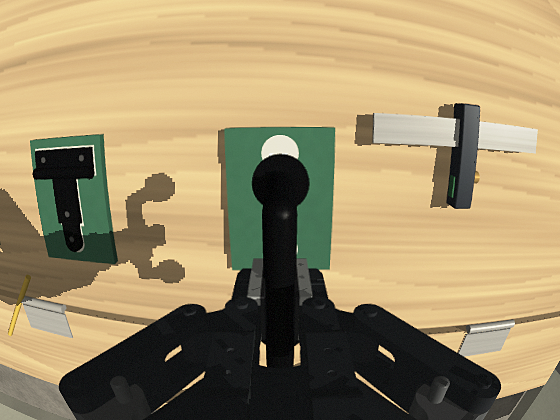

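The handle hangs over its tile, with the near foot rim at (280,154). The tile's near corners are (227,128) and (335,127), and the outline's near rim is (280,135). The square's blade ends at (357,130), off the finger path.

Run:
```python
from h import *
s=env.read_state()
a,b=ray('wrist',227,128,8,s),ray('wrist',335,127,8,s);t=np.degrees(np.arctan2(b[1]-a[1],b[0]-a[0]))-90;print(np.linalg.norm(b-a),t,'tile',pl((a+b)/2,t,67.5,0))
print('outline',pl(ray('wrist',280,135,8,s),t,60,0),'held',pl(ray('wrist',280,154,s['ee_pos'][2]-32.3,s),t,59,0))
print('blade end',ray('wrist',357,130,8,s))
```

```text
92.25620893651062 3.4778349015943206 tile (np.float64(628.1339980624733), np.float64(313.132119370488))
outline (np.float64(627.7820273911707), np.float64(312.1667665273626)) held (np.float64(625.6168527026003), np.float64(311.83842411943687))
blade end [558.91502679 374.63721857   8.        ]
```

```bash
python3 -m crank '[[[0.1,5,0,0,255],[0.1,10,0,0,255],[0.1,11.5,0,0,255],[0.1,12.2,0,0,255],[0.1,12.2,0,0,255],[0.1,12.2,0,0,0],[0.1,12.2,0,0,0],[0.1,12.2,0,0,0],[0.1,12.2,0,0,0],[0.1,11.7,0,0,0],[0.1,9,0,0,0],[0.1,5,0,0,0],[0.1,0,0,0,0],[0.1,-4,10,0,0],[0.1,-4,20,0,0],[0.1,-4,20,0,0],[0.1,-4,20,0,0],[0.1,-4,20,0,0],[0.1,-4,20,0,0]]]'
python3 - <<'E'
from h import *
im=snap('top','top1.png')
cv2.imwrite('pics/crop1.png',cv2.resize(cv2.imread('pics/top1.png')[105:240,80:460],None,fx=2.1,fy=2.1,interpolation=3))
a=cv2.imread('pics/top0.png').astype(int);b=cv2.imread('pics/top1.png').astype(int)
for n,(x0,x1,y0,y1) in dict(galv=(345,385,185,240),square=(75,157,140,190)).items(): print(n,np.abs(a-b)[y0:y1,x0:x1].mean())
d=(im.max(2)<50).astype(np.uint8)
for n,x0,x1,z in [('handle',166,203,40),('hinge',250,286,14),('bolt',322,357,20),('knob',396,432,35)]:
    m=np.zeros_like(d);m[115:175,x0:x1]=d[115:175,x0:x1];c=max(cv2.findContours(m,0,2)[0],key=cv2.contourArea)
    w=np.array([ray('top',u,v,z)[:2] for u,v in c[:,0,:]],np.float32);print(n,cv2.minAreaRect(w))
E
```

```text
time: 23.6
ee_pos: [425.4, 303.1, 207.2]
orientation: [[-0.053, 0.002, -0.999], [0.999, 0.001, -0.053], [0.001, -1.0, -0.002]]
force: [-0.0, -0.3, 0.1]
opening: 1.001
galv 59.322878787878786
square 53.79731707317073
handle ((619.2543334960938, 306.8163757324219), (111.5203857421875, 24.809511184692383), 4.237901210784912)
hinge ((634.3367919921875, 89.48887634277344), (105.52105712890625, 70.20885467529297), 0.7281925678253174)
bolt ((628.2259521484375, -94.66169738769531), (44.24130630493164, 112.93107604980469), 89.30445098876953)
knob ((627.9481201171875, -286.7378234863281), (53.73465347290039, 53.93611145019531), 88.12879180908203)
```

View pics/crop1.png

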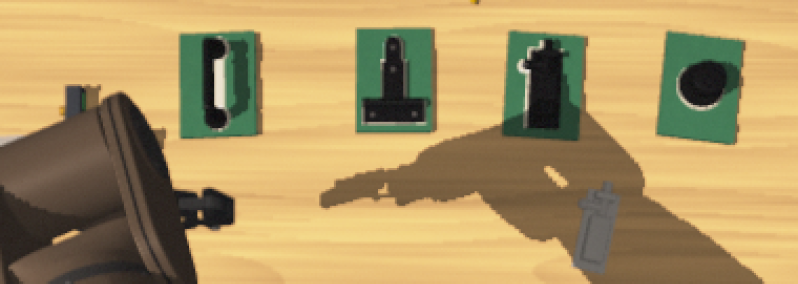

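From above, all four fittings sit on the right tiles. I'll take one closer look at the handle, since its raised bar misleads in the top view, and check the square there too.

```bash
python3 -m crank '[[[0,0,-5,0,0],[0,0,-10,0,0],[0,0,-15,0,0],[0,0,-19,0,0],[0,0,-19,0,0],[0,0,-19,0,0],[0,0,-19,0,0]]]'
python3 - <<'E'
from h import *
s,im=look('w11.png');print(s['ee_pos'])
a=cv2.imread('pics/top0.png').astype(int);b=snap('top','top2.png')[...,::-1].astype(int)
for n,(x0,x1,y0,y1) in dict(galv=(345,385,185,240),square=(75,157,140,190)).items(): print(n,np.abs(a-b)[y0:y1,x0:x1].mean())
E
```

```text
time: 24.35
ee_pos: [616.1, 312.6, 205.7]
orientation: [[-0.052, -0.001, -0.999], [0.999, -0.0, -0.052], [-0.0, -1.0, 0.001]]
force: [-0.3, -0.1, 0.5]
opening: 0.998
[616.10739016 312.57623437 205.71501498]
galv 39.933181818181815
square 63.49146341463415
```

View pics/w11.png

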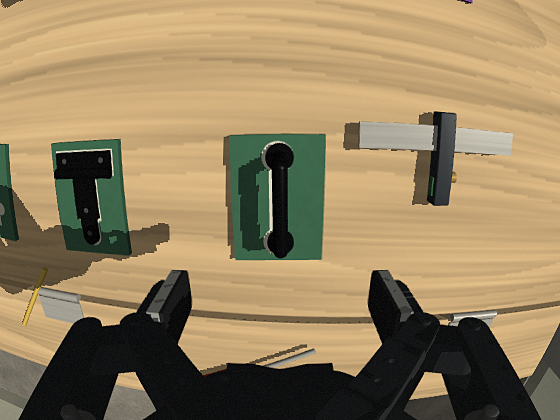

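The handle's feet at (280,157) and (281,242) are only a few pixels (about 3 mm) off the outline, and the square looks as it did before. I'll hand in.

```bash
python3 -c "
from h import *
print(env.job_done())"
```

```text
the job is handed in; nothing more can be done
None
```

I put the hinge, bolt, handle and knob on their own tiles and handed the job in at about 24 s of the 99 s; it reported no verdict.

**Placement:** In the last looks, each fitting lay flat on its outline, facing the right way. I put all four within about 5 mm of centre, against the 12 mm allowed:

| Fitting | Offset from the outline's centre |
|---|---|
| Hinge | about 1–3 mm |
| Handle | about 3 mm |
| Bolt | about 3–4 mm towards −y |
| Knob | about 5 mm in the top view; about 1 mm predicted by the wrist view just before I lowered it |

**Checks that fell short:**
- **Top-view handle reading:** it disagreed with the tile centre by 8 mm in x. I put this down to the raised bar and went by the close wrist view instead.
- **Galvanised latch and square:** my before-and-after comparison gave no answer, because the arm and its shadow covered parts of the picture. I judged by eye: both look unmoved in the last pictures, and the gripper never came near either one.

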